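# Open the silver polish under extraction

### The arm

A 7-joint arm with a two-finger parallel gripper is mounted at the origin on the work surface. World frame = base frame: x ahead of the robot, y to its left, z up, the work surface at z = 0. Lengths are in m, angles in degrees, forces in N, time in s.
With the tool pointing down it reaches from about 0.425 to 0.825 m from the base axis. Payload 3.6 kg.
Tool frame: the origin (TCP) lies midway between the tips of the shut fingers; the grasp point (between the pads) lies 19 mm behind it; z points along the fingers, y is the direction in which the jaws open and shut (so a half turn about z gives the same grasp; the last joint's range is limited). The gripper opens to 85 mm and grips with 20 to 120 N. Pads are 22 mm wide; open, the fingers measure 114 mm over their backs; the gripper's body (76 mm by 85 mm) begins 54 mm behind the grasp point. The pads swing forward as they close: fully open they stand 13 mm farther back than shut.
Start: joints at [63.111, 35.231, -0.722, 81.555, 0.464, 63.22, -2.315], TCP at [0.279, -0.587, 0.231] pointing down, gripper open.
Joint ranges: [-178.69, 178.69], [-17.37, 117.87], [-77.05, 75.6], [15.02, 138.74], [-78.02, 258.01], [0.78, 113.62], [-162.83, 162.83]. Speed limits (degrees/s): [159.86, 159.86, 180, 180, 180, 180, 180].

### API

Orientations are given as a 3x3 rotation matrix whose columns are the frame's x, y, z axes.
In Python, from cell import observe, imaging, r gives the robot as it stands. The module is installed in compiled form; this text tells all that it offers.
- The arm moves only by the tool jog_arm, never from a script. Its argument "targets" is text: rows parted by semicolons, each of 5 numbers parted by spaces: the shift along the tool's x, y, z in mm, then the turn about the tool's z in degrees, then the finger opening in mm, from 0 to 85.4. A call has 1 to 8 rows; each row is the pose to reach, as a shift and turn from the pose commanded when the call began, along the tool's axes at that moment; what a row does not reach only later rows make up. A row lasts 1/10 s, in which the tool goes at most 50 mm and 8.59 degrees, less where a joint would pass 70% of its speed; a pose out of reach is approached as far as the arm can. A call with a gripper value outside its range is refused whole. The fingers move at their own pace and stop on an object; "newtons" is the grip in N (left out, the last holds). Time passes only in rows, so rows that repeat a pose let the fingers close. It gives the time, the measured TCP pose, the force and the opening at its end, in the units of the state.
- observe(): the state, without advancing time (a new reading comes with each control period).
- imaging.snapshot(name): name is "side" or "top" or "wrist"; returns a dict with "img" (480x640x3 uint8, red, green, blue), "intrinsics" (3x3 intrinsics, pixels), "dist" ([k1, k2, p1, p2, k3] as OpenCV has them; the pictures are not rectified), "R" (3x3) and "t" (3): a world point X has camera coordinates R X + t; the wrist camera has in their place "hand_eye" (4x4, takes a point from camera to tool coordinates, whose origin is the TCP and whose axes are the flange's). Camera axes: x right, y down, z forward; pixel columns grow to the right and rows downward; lengths in m; the calibration is good to about 2 mm. A picture is of the moment at which its call begins: read the wrist's pose just before it. There is no depth.
- r.finish_job(): hands the job in, once; it reports no verdict.
The state is a dict: "t": time; "qpos": joint angles; "qd": joint speeds; "joint_efforts": joint torques, N m; "eef_pos": TCP position; "tcp_rot": TCP orientation; "wrist_force": force on the tool from outside, world axes, zero at the start; "wrist_torque": the same for the moment, N m; "gripper_width": finger opening in m.
Only numpy, scipy, OpenCV 4.12 (cv2) and the standard library are available. Lean on these libraries where they do the work, as an engineer would, in place of code of your own. Each camera call takes 0.05 s, during which the arm holds its last target.

### The job

Before opening the silver polish, start the fume extractor from its grey keypad: press the green key, then the yellow, then the blue, one at a time and each fully down and let up again, without pressing the red stop key. Then push the jar's cream safety cap down against its spring, twist it anticlockwise (seen from above) while it is down until it comes free, and lift it off. Finish still holding the cap in the gripper, upright and still, straight above the open jar with about 60 mm of lift, and leave the collector's pieces around where they stand.

Things in the scene. Friction and masses are not known exactly. Their poses are not given: they have to be found in the camera images.
- jar: Amber polish jar with a blank white label, fixed to the table by a dark steel plate 92 mm square and 12 mm thick; it cannot move or turn. Body 62 mm wide, shoulder top 62 mm above the table. Origin: centre of the underside, on the jar's upright axis (z up). A red mark on the shoulder lies along its +x.
- cap: Cream ribbed round safety cap, 50 mm across, 40 mm tall, 35 g (varies by a third). Origin: centre of its lower edge, z up along its axis; a red bar on its top runs from the middle along +x. Locked on the jar, its origin is 72 mm above the jar's and its x matches the jar's x; its lower edge is then 10 mm above the jar's shoulder. It fits loosely, by about 1.5 mm sideways.
- cap_grip (a point): Point on the cap's axis 26 mm above its lower edge, 14 mm below its top: a good height to grip, at any yaw. To turn, the cap must be held 4.5 to 9 mm below its locked height (best 6.5). It then turns anticlockwise seen from above (yaw grows); its three lugs are free to lift out at 49 to 66 degrees (best 58), with a hard stop near 66.
- plunger (a joint): Spring plunger in the jar's neck that carries the cap: 0 with the cap locked, -0.009 m at the bottom stop, +0.002 at its top. The cap starts down at 4 N and takes 9 N at 6.5 mm. Once turned free and let rise, the cap sits 2 mm above its locked height and lifts straight off; its skirt clears the neck after 25 mm of lift.
- keypad: Grey keypad block of the fume extractor, 140 x 140 x 30 mm, fixed to the table. Origin: centre of the underside. It carries four spring keys 28 mm across, 60 mm apart in a 2 x 2 square; which colour is where varies.
- pink_thimble: Pink porcelain thimble, 21 mm across, 25 mm tall, standing mouth down; leave it in place. Origin: centre of the underside.
- silver_thimble: Silver thimble, 21 mm across, 25 mm tall, standing mouth down; leave it in place. Origin: centre of the underside.
- flatiron: Miniature black cast iron flatiron, about 70 x 42 x 47 mm; leave it in place. Origin: centre of the underside.
- marble: Swirled orange glass marble 26 mm across, fixed on a little brass foot 32 mm across, 35 mm tall in all; leave it in place. Origin: centre of the underside of the foot.
- sewing_bird: Cream painted tin sewing bird clamp, about 105 x 34 x 75 mm; leave it in place. Origin: centre of the underside of its foot.
- key_green_top (a point): Centre of the top face of the green key (28 mm across), at its present height.
- key_green (a joint): How far the green key is down, m: 0 up, 0.006 fully down (5 N); springs back.
- key_yellow_top (a point): Centre of the top face of the yellow key (28 mm across), at its present height.
- key_yellow (a joint): How far the yellow key is down, m: 0 up, 0.006 fully down (5 N); springs back.
- key_blue_top (a point): Centre of the top face of the blue key (28 mm across), at its present height.
- key_blue (a joint): How far the blue key is down, m: 0 up, 0.006 fully down (5 N); springs back.
- key_red_top (a point): Centre of the top face of the red key (28 mm across), at its present height; the stop key, not to be pressed.
- key_red (a joint): How far the red key is down, m: 0 up, 0.006 fully down (5 N); springs back.
There are look-alikes about, which are no part of the job. Leave any pink, purple or turquoise look-alike of the cap alone.

How it is judged (in metres and radians):
On the way, in this order (a step that is already met when the one before it is completed fails the run):
1. the green key is fully down (over 4.5 mm of 6), the other keys up (value of joint key_green above 0.0045 m and value of joint each of key_yellow, key_blue, key_red below 0.0015 m), for 0.03 s.
2. the yellow key is fully down (over 4.5 mm of 6), the other keys up (value of joint key_yellow above 0.0045 m and value of joint each of key_green, key_blue, key_red below 0.0015 m), for 0.03 s.
3. the blue key is fully down (over 4.5 mm of 6), the other keys up (value of joint key_blue above 0.0045 m and value of joint each of key_green, key_yellow, key_red below 0.0015 m), for 0.03 s.
4. the cap is pushed down over 4 mm on the jar while locked, all keys up (z of cap in the frame of jar between 0.06 and 0.068 m and horizontal distance between cap and jar below 0.03 m and angle between the x axis of cap and the x axis of jar, either way round below 0.3 rad and value of joint each of key_green, key_yellow, key_blue, key_red below 0.0015 m), for 0.05 s.
5. the cap, still on the neck, is turned over 45 degrees (angle between the x axis of cap and the x axis of jar, either way round above 0.785 rad and z of cap in the frame of jar between 0.06 and 0.08 m and horizontal distance between cap and jar below 0.03 m), for 0.05 s.
At the end, for the whole second after the job is handed in: The cap is held in the fingers (over 1 N), free of the jar, still (under 20 mm/s), upright within 15 degrees, within 30 mm of the jar's axis, 35 to 120 mm above its locked height; all keys are up (z of cap in the frame of jar between 0.107 and 0.192 m and horizontal distance between cap and jar below 0.03 m and angle between cap's own z axis and vertical below 0.26 rad and contact force between the fingers and cap above 1 N and contact force between cap and jar below 0.05 N and linear speed of cap below 0.02 m/s and value of joint each of key_green, key_yellow, key_blue, key_red below 0.0015 m); the arm keeps its last pose, push and grip.
It fails at once if the red key is pressed over 2 mm (value of joint key_red above 0.002 m).
It fails at once if two keys are down (over 2 mm) together (value of joint each of key_green, key_yellow above 0.002 m or value of joint each of key_green, key_blue above 0.002 m or value of joint each of key_yellow, key_blue above 0.002 m).
It fails at once if a collector's piece is moved over 20 mm or tipped over 30 degrees (distance of any of pink_thimble, silver_thimble, flatiron, marble, sewing_bird from where it was at the start of the episode above 0.02 m or angle between any of pink_thimble, silver_thimble, flatiron, marble, sewing_bird's own z axis and vertical above 0.52 rad).
It also fails if it takes over 56 s, if anything falls off the work surface, if the arm or the gripper's body presses on something with over 40 N, if the wrist force passes 120 N, or if a joint passes its speed limit or range.

## Working session

There is one attempt and no reset: what is moved stays moved. The work goes in short steps, Python scripts to look and compute and a tool call to move; the robot and the scene stay as the last step left them, time stands still between calls to the robot, and variables do not carry over. Pictures are saved under pics/ and viewed, and the job is handed in when it is done.

Besides the shell and the picture viewer there is one more tool, called in YAML: its name, and indented under it one key for each argument. jog_arm: Moves the arm, as the interface text tells. Its arguments: {"type":"object","properties":{"targets":{"type":"string"},"newtons":{"type":"number"}},"required":["targets"]}

```bash
mkdir -p pics
cat > h.py <<'E'
import numpy as np, cv2
from cell import observe, imaging, r
def snap(n):
    s=imaging.snapshot(n); return s
def save(img,f): cv2.imwrite('pics/'+f,cv2.cvtColor(img,cv2.COLOR_RGB2BGR))
def ray(s,px):
    u=cv2.undistortPoints(np.array([[px]],float),np.array(s['intrinsics']),np.array(s['dist']))[0,0]
    d=np.array([u[0],u[1],1.])
    R=np.array(s['R']);t=np.array(s['t'])
    return -R.T@t, R.T@d
def onz(s,px,z):
    c,d=ray(s,px); return c+d*(z-c[2])/d[2]
def tri(s1,p1,s2,p2):
    c1,d1=ray(s1,p1);c2,d2=ray(s2,p2)
    d1/=np.linalg.norm(d1);d2/=np.linalg.norm(d2)
    A=np.stack([d1,-d2],1);x=np.linalg.lstsq(A,c2-c1,rcond=None)[0]
    a=c1+d1*x[0];b=c2+d2*x[1];return (a+b)/2,np.linalg.norm(a-b)
def proj(s,X):
    rv=cv2.Rodrigues(np.array(s['R'],float))[0]
    return cv2.projectPoints(np.array(X,float).reshape(-1,1,3),rv,np.array(s['t'],float),np.array(s['intrinsics'],float),np.array(s['dist'],float))[0][:,0]
E
python3 - <<'E'
from h import *
import pickle
o=observe();print(o)
for n in('top','side','wrist'):
    s=snap(n);save(s['img'],n+'0.png');pickle.dump(s,open(n+'0.pkl','wb'))
    print(n,{k:v for k,v in s.items() if k!='img'})
print(observe()['t'])
E
```

```text
{'t': 0.0, 'qpos': array([63.11161437, 35.29102414, -0.72400476, 81.64330715,  0.46342539,
       63.21999211, -2.31337702]), 'qd': array([-0.04880639, -0.00428412,  0.09021271, -0.07423716,  0.10049617,
       -0.03405309,  0.06628478]), 'joint_efforts': array([-6.65420794e-04, -4.69222569e+01,  2.59440020e-01, -1.71038389e+01,
        1.00545102e-02,  9.64386767e-03,  1.75743094e-05]), 'eef_pos': array([ 0.27818442, -0.58659367,  0.23010653]), 'tcp_rot': array([[ 9.03515782e-01,  4.28553278e-01, -1.14888604e-03],
       [ 4.28554818e-01, -9.03512644e-01,  2.38108448e-03],
       [-1.76114997e-05, -2.64370805e-03, -9.99996505e-01]]), 'wrist_force': array([ 0.45841954, -0.19905095, -0.53445588]), 'wrist_torque': array([ 0.0460982 , -0.05496066,  0.00142636]), 'gripper_width': 0.08556818553534493}
top {'intrinsics': array([[464.90481244,   0.        , 317.86848209],
       [  0.        , 464.90481244, 241.15591116],
       [  0.        ,   0.        ,   1.        ]]), 'dist': array([-0.02913337,  0.        ,  0.        ,  0.        ,  0.        ]), 'R': array([[ 0.01138801, -0.9995814
[... 545 characters left out ...]
,  0.78565052, -0.55176862]]), 't': array([-0.5507901 ,  0.17365488,  1.4089885 ])}
wrist {'intrinsics': array([[382.97145644,   0.        , 317.20181574],
       [  0.        , 382.97145644, 238.05322398],
       [  0.        ,   0.        ,   1.        ]]), 'dist': array([-0.06831165,  0.        ,  0.        ,  0.        ,  0.        ]), 'hand_eye': array([[-1.91165954e-04, -9.49207573e-01, -3.14650516e-01,
         8.11005485e-02],
       [ 9.99999858e-01, -3.37674385e-04,  4.11113761e-04,
         3.64407870e-05],
       [-4.96481715e-04, -3.14650393e-01,  9.49207503e-01,
        -1.42234665e-01],
       [ 0.00000000e+00,  0.00000000e+00,  0.00000000e+00,
         1.00000000e+00]])}
0.15
```

View pics/top0.png

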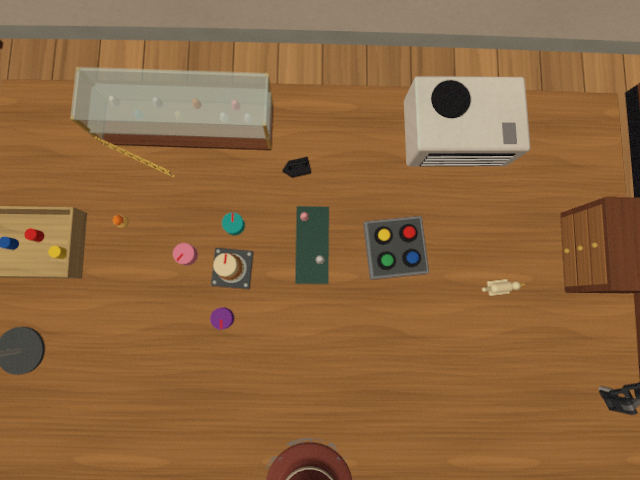

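View pics/side0.png

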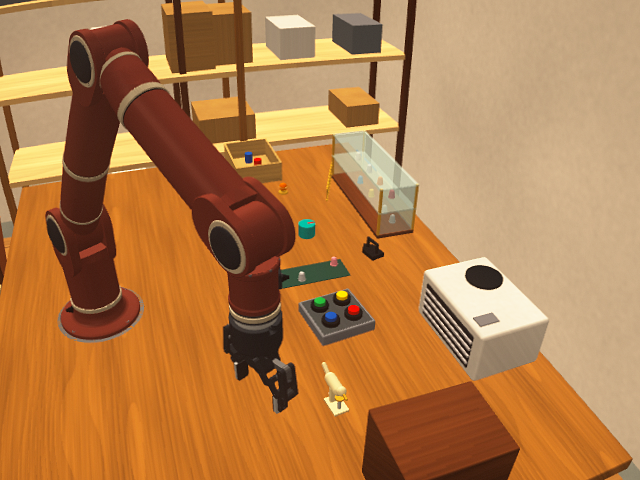

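The top view shows the cream cap on its steel plate at about (228,265), with its bar pointing up. Cap look-alikes are turquoise (232,222), pink (184,254) and purple (222,318). The keys are yellow (384,235), red (409,232), green (387,260) and blue (412,257). The side view confirms the keypad, but the arm hides the jar.

```bash
cat > m.py <<'E'
from h import *
import pickle
T=pickle.load(open('top0.pkl','rb'));S=pickle.load(open('side0.pkl','rb'))
def keys(s,box):
    hsv=cv2.cvtColor(s['img'],cv2.COLOR_RGB2HSV);o={}
    x0,y0,x1,y1=box
    for n,(a,b) in dict(green=(45,80),yellow=(22,35),blue=(100,130),red=(170,190)).items():
        H=hsv[...,0].astype(int)
        m=((H>=a)&(H<=b)) if n!='red' else ((H>=172)|(H<=6))
        m=(m&(hsv[...,1]>150)&(hsv[...,2]>60)).astype(np.uint8)
        k=np.zeros_like(m);k[y0:y1,x0:x1]=m[y0:y1,x0:x1]
        nn,l,st,c=cv2.connectedComponentsWithStats(k)
        i=1+np.argmax(st[1:,4]);o[n]=(c[i],st[i])
    return o
if __name__=='__main__':
    kt=keys(T,(365,215,430,278));ks=keys(S,(302,286,372,335))
    for n in kt:
        X,e=tri(T,kt[n][0],S,ks[n][0]);print(n,kt[n],ks[n][0],ks[n][1],X.round(4),round(e,4),onz(T,kt[n][0],.042).round(4))
    c=cv2.resize(T['img'][200:340,160:340],(800,622),interpolation=cv2.INTER_CUBIC)[:600];save(c,'topcrop.png')
    c=cv2.resize(S['img'][250:345,260:400],(800,543),interpolation=cv2.INTER_CUBIC);save(c,'sidecrop.png')
E
python3 m.py
```

```text
green (array([386.64556962, 259.26582278]), array([381, 254,  13,  12,  79], dtype=int32)) [319.40659341 301.57142857] [314 297  12  10  91] [ 0.5195 -0.1728  0.0439] 0.0016 [ 0.5205 -0.1733  0.042 ]
yellow (array([383.5       , 234.40677966]), array([378, 229,  12,  12, 118], dtype=int32)) [341.28333333 293.71666667] [336 291  11   7  60] [ 0.5781 -0.1652  0.048 ] 0.0006 [ 0.5793 -0.1663  0.042 ]
blue (array([412.18852459, 257.10655738]), array([406, 251,  13,  13, 122], dtype=int32)) [330.34042553 316.22340426] [325 312  12  10  94] [ 0.5256 -0.2329  0.045 ] 0.001 [ 0.5264 -0.2337  0.042 ]
red (array([408.83333333, 231.80434783]), array([403, 226,  13,  13, 138], dtype=int32)) [353.36448598 309.59813084] [348 305  12  10 107] [ 0.5859 -0.2261  0.0441] 0.0004 [ 0.5864 -0.2266  0.042 ]
```

```bash
sleep 0
```

```text
(no output)
```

View pics/wrist0.png

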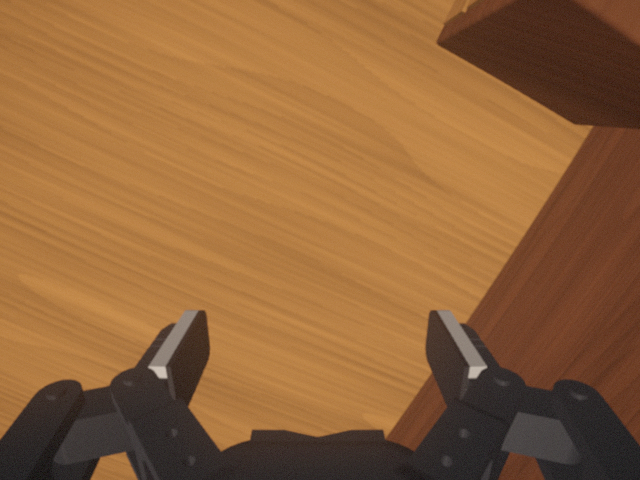

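View pics/topcrop.png

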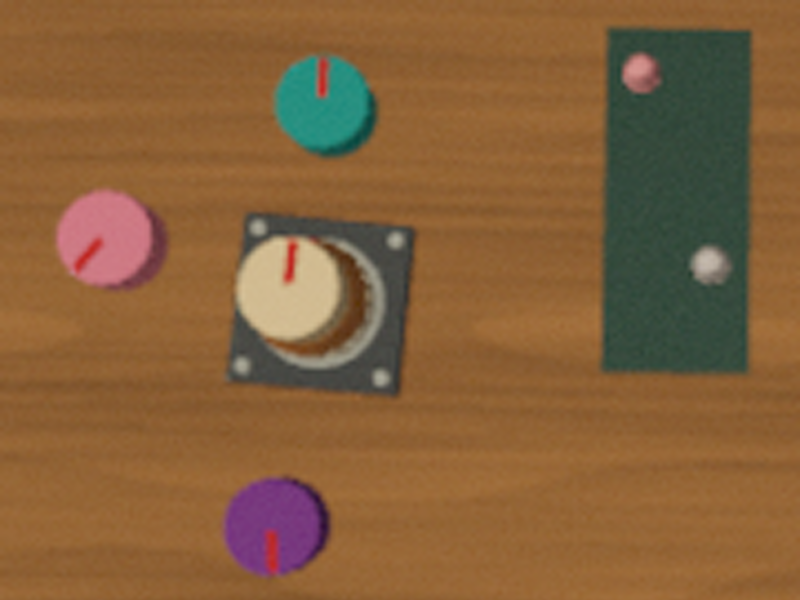

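View pics/sidecrop.png

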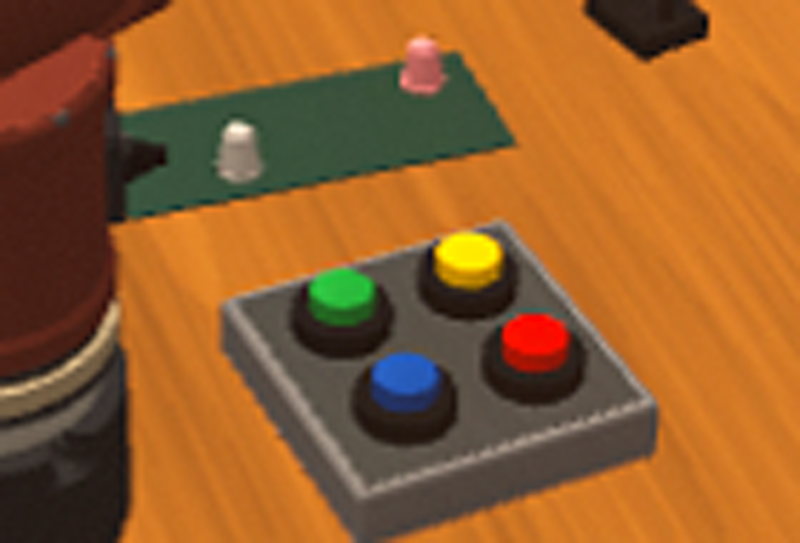

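Run:
```python
from m import *
c=T['img'];
for n,p,z in [('cap',(228,265),.112),('shoulder ctr',(234,267),.062),('plate',(232,268),.012),('turq',(232,222),.03),('pink',(184,254),.03),('purp',(222,318),.03),('pinkth',(304,216),.025),('silth',(320,260),.025),('flat',(297,167),.03),('marble',(119,220),.03),('bird',(500,288),.05)]:
    print(n,onz(T,p,z).round(3))
hsv=cv2.cvtColor(c,cv2.COLOR_RGB2HSV)
m=((hsv[...,0]>8)&(hsv[...,0]<35)&(hsv[...,1]<110)&(hsv[...,2]>140)).astype(np.uint8)
k=np.zeros_like(m);k[245:285,210:250]=m[245:285,210:250]
print(cv2.connectedComponentsWithStats(k)[2:])
m=(((hsv[...,0]<8)|(hsv[...,0]>172))&(hsv[...,1]>130)&(hsv[...,2]>80)).astype(np.uint8)
k=np.zeros_like(m);k[245:285,210:250]=m[245:285,210:250]
print(np.argwhere(k)[:,::-1].tolist())
```

```text
cap [0.496 0.185 0.112]
shoulder ctr [0.496 0.179 0.062]
plate [0.497 0.192 0.012]
turq [0.605 0.193 0.03 ]
pink [0.527 0.302 0.03 ]
purp [0.38  0.208 0.03 ]
pinkth [0.624 0.022 0.025]
silth [ 0.518 -0.018  0.025]
flat [0.743 0.041 0.03 ]
marble [0.606 0.46  0.03 ]
bird [ 0.456 -0.437  0.05 ]
(array([[     0,      0,    640,    480, 306699],
       [   217,    250,      2,      3,      5],
       [   213,    253,     24,     24,    413],
       [   248,    253,      2,      2,      4],
       [   222,    255,     24,     28,     70],
       [   213,    281,      3,      3,      6],
       [   244,    284,      3,      1,      3]], dtype=int32), array([[319.65236274, 239.45671489],
       [217.6       , 250.8       ],
       [224.32445521, 264.83050847],
       [248.5       , 253.5       ],
       [237.05714286, 272.55714286],
       [213.83333333, 281.83333333],
       [245.        , 284.        ]]))
[[225, 254], [225, 255], [226, 255], [225, 256], [226, 256], [225, 257], [225, 258], [225, 259], [225, 260], [224, 261], [225, 261], [224, 262], [225, 262]]
```

```bash
cat > go.py <<'E'
import sys
from h import *
o=observe();R=o['tcp_rot'];p=o['eef_pos']
for a in sys.argv[1:]:
    t=np.array([float(v) for v in a.split(',')]);print(a,'tool mm',(R.T@(t-p)*1000).round(1))
print('t',round(o['t'],2),'p',p.round(4),'F',o['wrist_force'].round(2),'w',round(o['gripper_width'],4),'yaw x',np.degrees(np.arctan2(R[1,0],R[0,0])).round(2),'tilt',np.degrees(np.arccos(-R[2,2])).round(2),'q',o['qpos'].round(1))
E
python3 go.py 0.520,-0.173,0.15 0.520,-0.173,0.062
python3 - <<'E'
from m import *
print(onz(T,(224.8,264.8),.112), np.degrees(np.arctan2(*(onz(T,(225.6,255),.112)-onz(T,(224.7,264.8),.112))[[1,0]])))
for q in [(247,214),(413,229),(229,380),(398,395)]: print(onz(T,(160+q[0]/4.444-.4,200+q[1]/4.444-.4),.012).round(4))
E
```

```text
0.520,-0.173,0.15 tool mm [ 395.7 -270.1   80.9]
0.520,-0.173,0.062 tool mm [ 395.7 -270.   168.9]
t 0.15 p [ 0.2783 -0.5868  0.2304] F [0.   0.32 0.07] w 0.0856 yaw x 25.37 tilt 0.11 q [63.1 35.3 -0.7 81.6  0.5 63.2 -2.3]
[0.49681788 0.1914735  0.112     ] -3.0946185130007646
[0.5453 0.2334 0.012 ]
[0.5385 0.1439 0.012 ]
[0.4561 0.2394 0.012 ]
[0.4493 0.1493 0.012 ]
```

jog_arm:
  targets: "40 -27 0 0 0; 80 -54 0 0 0; 120 -81 0 0 0; 160 -108 0 0 0; 200 -135 10 0 0; 240 -162 20 0 0; 280 -190 40 0 0; 320 -217 50 0 0"
  newtons: 40

```text
t: 0.95
eef_pos: [0.4734, -0.2541, 0.1806]
tcp_rot: [[0.904, 0.428, -0.002], [0.428, -0.904, 0.001], [-0.001, -0.001, -1.0]]
wrist_force: [1.1, -0.7, -0.8]
gripper_width: -0.0002
```

```bash
python3 go.py 0.520,-0.173,0.12
```

```text
0.520,-0.173,0.12 tool mm [ 76.9 -53.3  60.5]
t 0.95 p [ 0.4734 -0.2541  0.1806] F [ 1.07 -0.75 -0.82] w -0.0002 yaw x 25.33 tilt 0.11 q [ 27.5  28.6  -2.5 104.    1.6  47.5 -40.4]
```

jog_arm:
  targets: "38 -27 20 0 0; 76 -53 40 0 0; 76 -53 60 0 0; 76 -53 60 0 0"

```text
t: 1.35
eef_pos: [0.5182, -0.1726, 0.119]
tcp_rot: [[0.902, 0.432, -0.006], [0.432, -0.902, 0.002], [-0.005, -0.005, -1.0]]
wrist_force: [-1.5, -0.4, 0.6]
gripper_width: -0.0001
```

```bash
python3 - <<'E'
from h import *
import pickle
o=observe();s=snap('wrist')
He=np.array(s['hand_eye']);Rt=o['tcp_rot'];Rc=Rt@He[:3,:3];c=Rt@He[:3,3]+o['eef_pos']
s['R']=Rc.T;s['t']=-Rc.T@c
pickle.dump(s,open('w1.pkl','wb'))
img=s['img'].copy()
for X in [(.5195,-.1728,.044),(.5785,-.1655,.044),(.526,-.233,.044),(.586,-.226,.044),tuple(o['eef_pos'])]:
    q=proj(s,X)[0];print(X,q.round(1));cv2.drawMarker(img,(int(q[0]),int(q[1])),(255,255,255),0,14,1)
save(img,'w1.png')
E
python3 go.py 0.520,-0.173,0.05
```

```text
(0.5195, -0.1728, 0.044) [318.8 250. ]
(0.5785, -0.1655, 0.044) [352.7 155.5]
(0.526, -0.233, 0.044) [410.3 280.4]
(0.586, -0.226, 0.044) [451.6 190.1]
(np.float64(0.5181836306479869), np.float64(-0.17264591924746986), np.float64(0.11904956793719079)) [317.  314.7]
0.520,-0.173,0.05 tool mm [ 2.5 -1.1 70.6]
t 1.4 p [ 0.5184 -0.1751  0.1206] F [-0.11 -1.29 -0.39] w -0.0001 yaw x 25.41 tilt 0.23 q [ 17.8  34.1  -2.3 105.8   2.   40.4 -50.2]
```

View pics/w1.png

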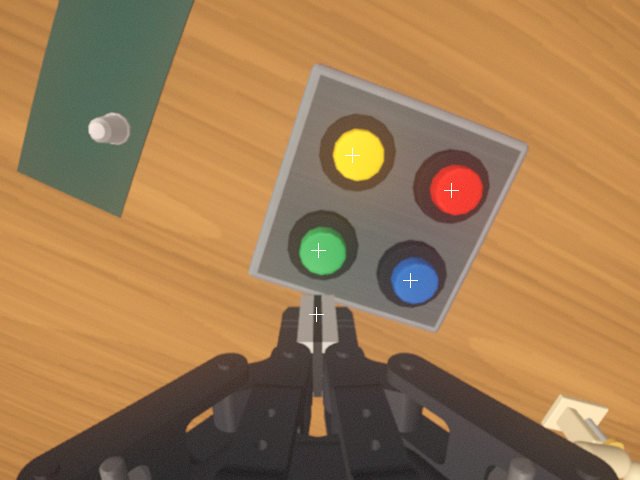

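The wrist picture shows all four keys within about 4 px (2 mm) of my estimates: green (322,250), yellow (358,155), red (456,190), blue (414,280).

jog_arm:
  targets: "2 0 40 0 0; 2 0 65 0 0; 2 0 74 0 0; 2 0 79 0 0; 2 0 82 0 0; 2 0 82 0 0"

```text
t: 2.0
eef_pos: [0.52, -0.1766, 0.0456]
tcp_rot: [[0.905, 0.426, -0.001], [0.426, -0.905, -0.002], [-0.002, 0.001, -1.0]]
wrist_force: [-9.6, 2.6, 30.7]
gripper_width: -0.0001
```

```bash
python3 go.py 0.520,-0.173,0.05
```

```text
0.520,-0.173,0.05 tool mm [ 1.5 -3.2 -4.4]
t 2.0 p [ 0.52   -0.1766  0.0456] F [-9.57  2.64 30.67] w -0.0001 yaw x 25.19 tilt 0.12 q [ 17.6  40.8  -1.8 108.6   2.5  30.7 -50.8]
```

```bash
python3 - <<'E'
from h import *
s=snap('side');save(cv2.resize(s['img'][240:360,240:400],(800,600),interpolation=cv2.INTER_CUBIC),'s2.png')
w=snap('wrist');save(w['img'],'w2.png')
E
python3 go.py 0.520,-0.173,0.05
```

```text
0.520,-0.173,0.05 tool mm [ 1.5 -3.2 -4.4]
t 2.1 p [ 0.52   -0.1766  0.0456] F [-9.95  2.3  30.67] w 0.0003 yaw x 25.19 tilt 0.12 q [ 17.6  40.8  -1.8 108.6   2.5  30.6 -50.8]
```

View pics/s2.png

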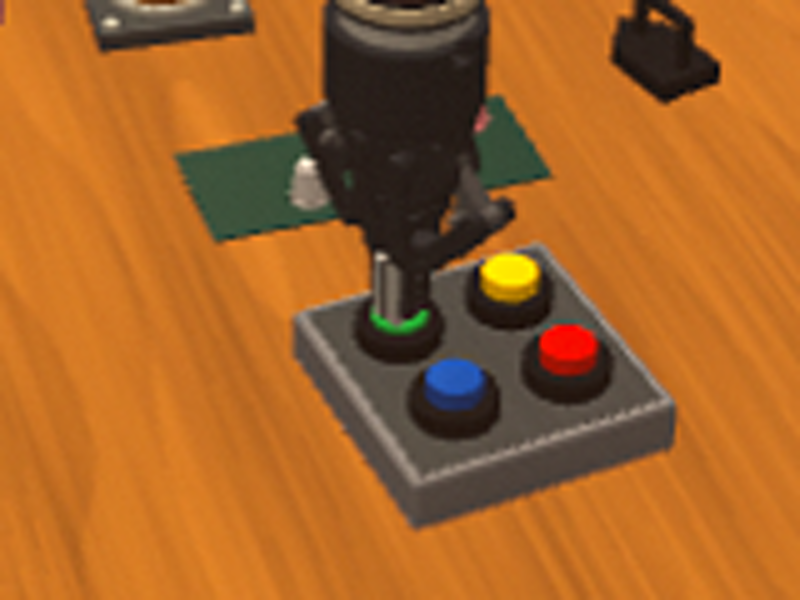

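View pics/w2.png

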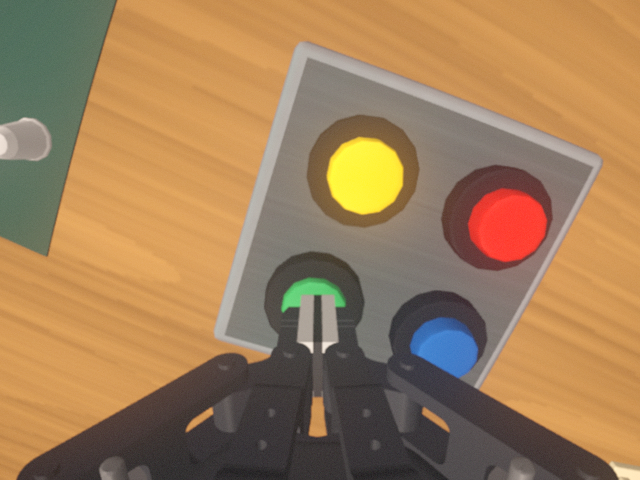

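Green is fully down: its wall is level with the bezel in the side view, at 30 N. Next is yellow, pressed more lightly.

jog_arm:
  targets: "1 -1 -40 0 0; 29 9 -40 0 0; 57 18 -40 0 0; 57 18 -25 0 0; 57 18 -12 0 0; 57 18 -7 0 0; 57 18 -4 0 0; 57 18 -4 0 0"

```text
t: 2.9
eef_pos: [0.5806, -0.1676, 0.0461]
tcp_rot: [[0.904, 0.427, 0.001], [0.427, -0.904, -0.001], [0.0, 0.001, -1.0]]
wrist_force: [-2.8, 0.3, 10.6]
gripper_width: -0.0002
```

```bash
python3 - <<'E'
from h import *
s=snap('side');save(cv2.resize(s['img'][240:360,240:400],(800,600),interpolation=cv2.INTER_CUBIC),'s3.png')
E
python3 go.py 0.5785,-0.166,0.05
```

```text
0.5785,-0.166,0.05 tool mm [-1.2 -2.3 -3.9]
t 2.95 p [ 0.5805 -0.1676  0.0461] F [-2.87  0.44  9.46] w 0.0003 yaw x 25.29 tilt 0.09 q [ 15.   44.   -1.7  99.5   2.1  36.5 -52.6]
```

View pics/s3.png

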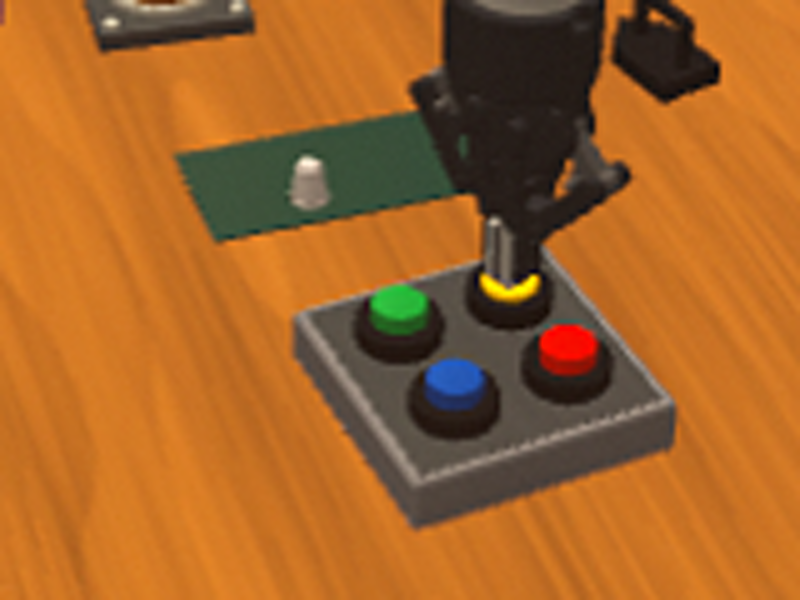

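Green is back up and yellow is fully down (10 N). I'll press 2 mm firmer for certainty, then go to blue.

jog_arm:
  targets: "0 0 2 0 0; 0 0 -40 0 0; -38 18 -40 0 0; -77 36 -40 0 0; -77 36 -30 0 0; -77 36 -12 0 0; -77 36 -3 0 0; -77 36 2 0 0"

```text
t: 3.75
eef_pos: [0.5248, -0.2333, 0.0452]
tcp_rot: [[0.904, 0.427, -0.004], [0.427, -0.904, -0.001], [-0.004, -0.001, -1.0]]
wrist_force: [-13.3, 2.7, 52.3]
gripper_width: 0.0002
```

jog_arm:
  targets: "0 0 0 0 0; 0 0 0 0 0"

```text
t: 3.95
eef_pos: [0.5248, -0.2332, 0.0457]
tcp_rot: [[0.904, 0.427, -0.003], [0.427, -0.904, -0.002], [-0.003, 0.001, -1.0]]
wrist_force: [-7.7, 1.2, 25.6]
gripper_width: -0.0001
```

```bash
python3 - <<'E'
from h import *
s=snap('side');save(cv2.resize(s['img'][240:360,240:400],(800,600),interpolation=cv2.INTER_CUBIC),'s4.png')
E
python3 go.py 0.526,-0.233,0.05 0.497,0.1915,0.17
```

```text
0.526,-0.233,0.05 tool mm [ 1.2  0.3 -4.2]
0.497,0.1915,0.17 tool mm [ 155.9 -395.8 -125. ]
t 4.0 p [ 0.5248 -0.2332  0.0458] F [-7.84  0.49 25.43] w -0.0002 yaw x 25.28 tilt 0.18 q [ 23.1  42.3  -2.2 104.4   3.   33.5 -45.8]
```

View pics/s4.png

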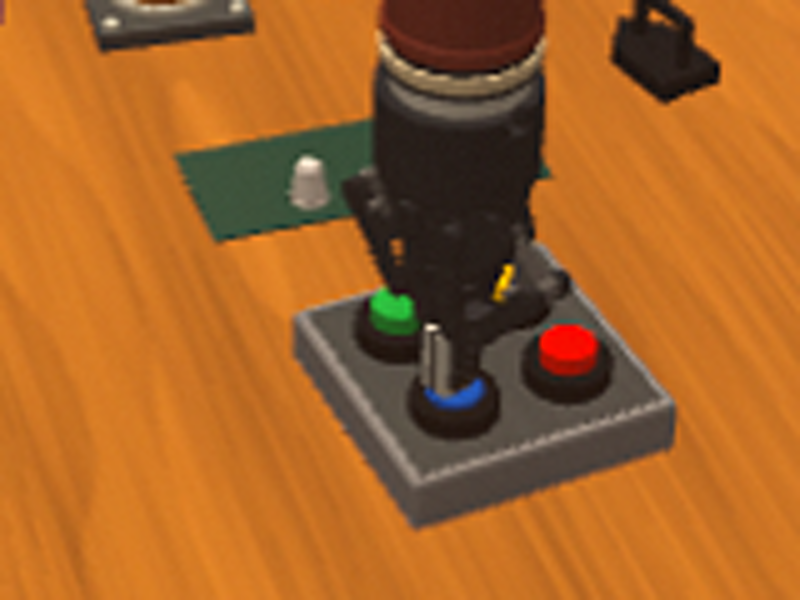

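Blue is fully down (25 N) and red is untouched. Next is lifting, opening and carrying to above the jar.

jog_arm:
  targets: "0 0 -45 0 0; 0 0 -90 0 0; 10 -25 -130 0 20; 28 -70 -155 0 85; 46 -115 -155 0 85; 64 -161 -155 0 85; 82 -207 -155 0 85; 100 -254 -155 0 85"

```text
t: 4.8
eef_pos: [0.5074, 0.0408, 0.197]
tcp_rot: [[0.904, 0.428, -0.0], [0.428, -0.904, -0.0], [-0.0, -0.0, -1.0]]
wrist_force: [0.5, -0.1, 0.2]
gripper_width: 0.0842
```

jog_arm:
  targets: "18 -47 0 0 85; 36 -94 0 0 85; 56 -142 0 0 85; 56 -142 0 0 85; 56 -142 0 0 85; 56 -142 0 0 85"

```text
t: 5.4
eef_pos: [0.4979, 0.1893, 0.1966]
tcp_rot: [[0.904, 0.427, -0.001], [0.427, -0.904, -0.002], [-0.001, 0.001, -1.0]]
wrist_force: [-0.0, -1.1, 0.9]
gripper_width: 0.0848
```

```bash
cat > wsnap.py <<'E'
from h import *
import pickle,sys
def wsnap(name):
    o=observe();s=snap('wrist')
    He=np.array(s['hand_eye']);Rt=o['tcp_rot'];Rc=Rt@He[:3,:3];c=Rt@He[:3,3]+o['eef_pos']
    s['R']=Rc.T;s['t']=-Rc.T@c
    pickle.dump(s,open(name+'.pkl','wb'));return s
E
python3 - <<'E'
from wsnap import *
s=wsnap('w5')
img=s['img'].copy()
for X in [(.497,.1915,.112),(.497,.1915,.012)]:
    q=proj(s,X)[0];print(q);cv2.drawMarker(img,(int(q[0]),int(q[1])),(0,0,255),0,14,1)
save(img,'w5.png')
s=snap('side');save(s['img'],'s5.png')
E
python3 go.py 0.497,0.1915,0.075
```

```text
[313.04116367 246.61354262]
[314.00595888 208.15495454]
0.497,0.1915,0.075 tool mm [  0.2  -3.2 121.7]
t 5.5 p [0.4982 0.1887 0.1967] F [-0.12  0.63  0.46] w 0.0851 yaw x 25.15 tilt 0.09 q [-20.1  27.1  -4.5 103.6   2.8  49.5 -90.7]
```

View pics/w5.png

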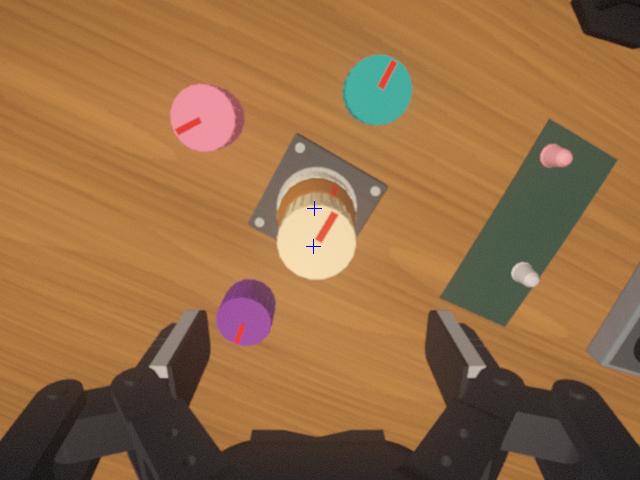

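View pics/s5.png

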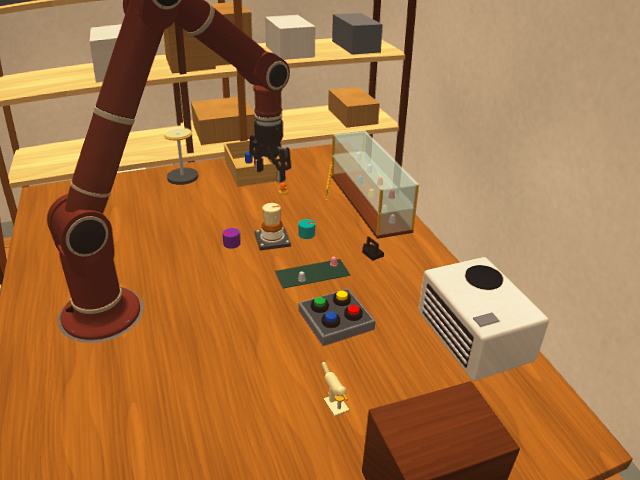

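The wrist view shows the cream cap's top centred at about (316,241), with its bar in line with the shoulder mark. Pink (204,118), turquoise (378,90) and purple (245,315) stand clear. The side view shows all keys up.

```bash
python3 - <<'E'
from h import *
import pickle
s=pickle.load(open('w5.pkl','rb'))
hsv=cv2.cvtColor(s['img'],cv2.COLOR_RGB2HSV)
m=((hsv[...,1]<95)&(hsv[...,2]>225)).astype(np.uint8);k=np.zeros_like(m);k[205:290,270:365]=m[205:290,270:365]
c=max(cv2.findContours(k,0,1)[0],key=cv2.contourArea);(x,y),rad=cv2.minEnclosingCircle(c);print(x,y,rad)
print(onz(s,(x,y),.112),onz(s,(316.5,241),.112), 2*.025*s['intrinsics'][0,0]/.2)
a,b=onz(s,(317.5,240),.112),onz(s,(334,213),.112);print(np.degrees(np.arctan2(b[1]-a[1],b[0]-a[0])))
E
python3 go.py 0.4975,0.1905,0.075
```

```text
315.79449462890625 242.0317840576172 38.806671142578125
[0.50049385 0.19122995 0.112     ] [0.50129953 0.19112107 0.112     ] 95.74286411118295
-4.819476205211663
0.4975,0.1905,0.075 tool mm [  0.2  -2.1 121.7]
t 5.5 p [0.4982 0.1887 0.1967] F [-0.12  0.63  0.46] w 0.0851 yaw x 25.15 tilt 0.09 q [-20.1  27.1  -4.5 103.6   2.8  49.5 -90.7]
```

jog_arm:
  targets: "2 -2 45 0 85; 2 -2 85 0 85; 2 -2 110 0 85; 2 -2 121 0 85; 2 -2 121 0 85; 2 -2 121 0 60; 2 -2 121 0 48; 2 -2 121 0 40"
  newtons: 60

```text
t: 6.3
eef_pos: [0.5009, 0.1928, 0.0777]
tcp_rot: [[0.904, 0.428, 0.005], [0.428, -0.904, -0.0], [0.004, 0.002, -1.0]]
wrist_force: [1.7, -2.5, 5.0]
gripper_width: 0.0487
```

jog_arm:
  targets: "0 0 0 0 40; 0 0 0 0 40; 0 0 0 0 40"

```text
t: 6.6
eef_pos: [0.5009, 0.1929, 0.0775]
tcp_rot: [[0.904, 0.427, 0.004], [0.427, -0.904, -0.0], [0.004, 0.002, -1.0]]
wrist_force: [0.9, -3.3, 7.2]
gripper_width: 0.0486
```

```bash
python3 - <<'E'
from wsnap import *
s=wsnap('w6');save(s['img'],'w6.png')
s=snap('side');save(cv2.resize(s['img'][150:270,200:360],(800,600),interpolation=cv2.INTER_CUBIC),'s6.png')
E
python3 go.py 0.4985,0.1912,0.075
```

```text
0.4985,0.1912,0.075 tool mm [-2.9  0.4  2.5]
t 6.7 p [0.5009 0.1928 0.0775] F [ 1.06 -3.09  6.71] w 0.0487 yaw x 25.29 tilt 0.26 q [-21.1  37.1  -3.6 109.7   4.2  33.1 -92.2]
```

View pics/w6.png

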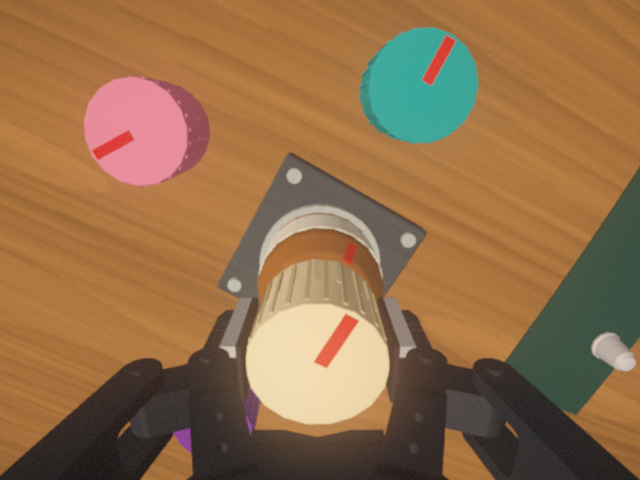

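View pics/s6.png

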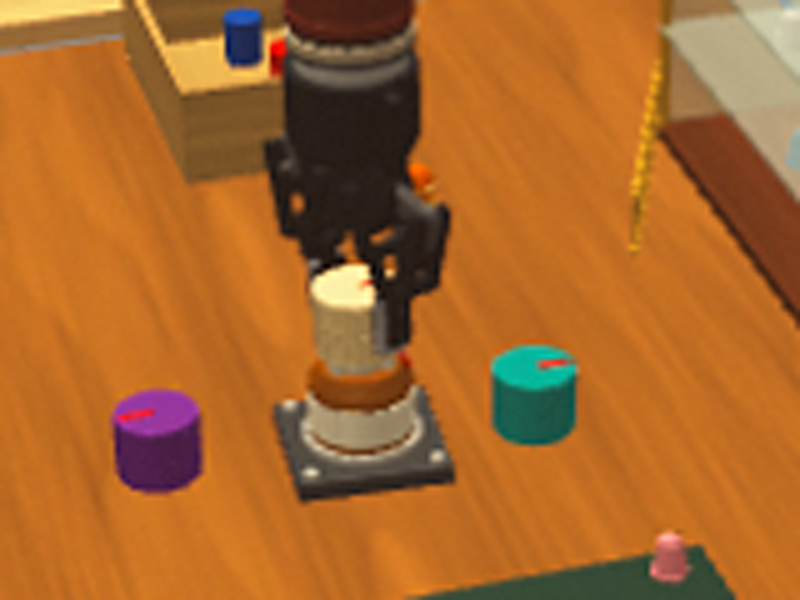

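Run:
```python
from h import *
import pickle
s=pickle.load(open('w6.pkl','rb'))
hsv=cv2.cvtColor(s['img'],cv2.COLOR_RGB2HSV)
m=((hsv[...,1]<95)&(hsv[...,2]>225)).astype(np.uint8);k=np.zeros_like(m);k[290:430,240:395]=m[290:430,240:395]
c=max(cv2.findContours(k,0,1)[0],key=cv2.contourArea);(x,y),rad=cv2.minEnclosingCircle(c);print((x,y),rad,cv2.boundingRect(c),cv2.fitEllipse(c))
o=observe()
for z in(.106,.109,.112):
    for q in((x,y),(318,363)):
        print(z,(o['tcp_rot'].T@(onz(s,q,z)-o['eef_pos'])*1000).round(1))
```

```text
(317.2086181640625, 361.0) 70.81561279296875 (247, 304, 141, 120) ((316.7753601074219, 363.3891906738281), (118.73409271240234, 141.42506408691406), 92.52288055419922)
0.106 [ -2.3   0.  -28.5]
0.106 [ -3.2   0.3 -28.5]
0.109 [ -0.1   0.  -31.5]
0.109 [ -1.    0.3 -31.5]
0.112 [  2.    0.  -34.5]
0.112 [  1.2   0.3 -34.5]
```

jog_arm:
  targets: "0 0 1 0 40; 0 0 2 0 40; 0 0 2.5 0 40; 0 0 2.5 0 40; 0 0 2.5 0 40"
  newtons: 70

```text
t: 7.2
eef_pos: [0.5009, 0.1929, 0.0751]
tcp_rot: [[0.904, 0.427, 0.004], [0.427, -0.904, -0.0], [0.004, 0.002, -1.0]]
wrist_force: [0.9, -3.8, 6.4]
gripper_width: 0.0482
```

```bash
python3 - <<'E'
from wsnap import *
s=wsnap('w7')
hsv=cv2.cvtColor(s['img'],cv2.COLOR_RGB2HSV)
m=((hsv[...,1]<95)&(hsv[...,2]>225)).astype(np.uint8);k=np.zeros_like(m);k[290:430,240:395]=m[290:430,240:395]
c=max(cv2.findContours(k,0,1)[0],key=cv2.contourArea);print(cv2.boundingRect(c))
s=snap('side');save(cv2.resize(s['img'][180:260,220:327],(800,600),interpolation=cv2.INTER_CUBIC),'s7.png')
import pickle;pickle.dump(s,open('s7.pkl','wb'))
E
python3 go.py 0.4985,0.1912,0.075
```

```text
(247, 304, 141, 119)
0.4985,0.1912,0.075 tool mm [-2.9  0.5  0.1]
t 7.3 p [0.5009 0.1929 0.0751] F [ 0.65 -4.45  7.4 ] w 0.0486 yaw x 25.3 tilt 0.26 q [-21.1  37.3  -3.6 109.8   4.2  32.8 -92.2]
```

View pics/s7.png

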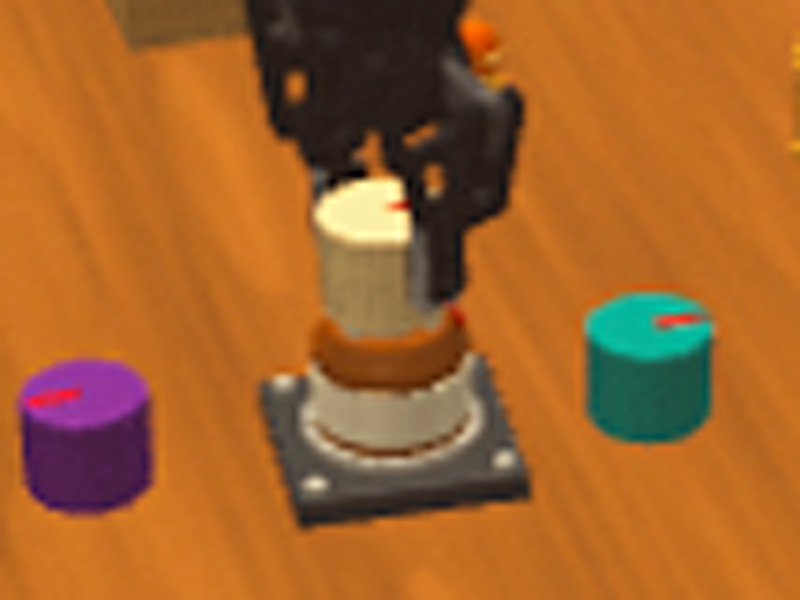

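Run:
```python
from h import *
import pickle
a=cv2.imread('pics/s5.png').astype(np.float32)
s=pickle.load(open('s7.pkl','rb'));b=cv2.cvtColor(s['img'],cv2.COLOR_RGB2BGR).astype(np.float32)
c6=cv2.imread('pics/s6.png').astype(np.float32)
def edge(im):
    out=[]
    for c in range(266,273):
        p=im[200:230,c,0]; # blue profile: wood/dark low -> cream high
        i=np.argmax(p>110); 
        # lower edge of bright top to rib: strongest neg gradient of blue
        g=np.diff(p); j=i+2+np.argmin(g[i+2:i+14]) 
        w=-g[j-1:j+2]; out.append(round(200+j+.5+(w@[-1,0,1])/w.sum(),2))
    return out
print(edge(a),edge(b))
d=b[196:226,262:274]
for sh in np.arange(-1,6,.5):
    M=np.float32([[1,0,0],[0,1,sh]]);w=cv2.warpAffine(a,M,(640,480))
    print(sh,round(float(np.abs(w[208:224,264:272]-b[208:224,264:272]).mean()),2))
for z in (.112,.109,.106,.104):print(z,proj(s,(.499,.1915,z)))
```

```text
[np.float64(210.63), np.float64(210.83), np.float64(211.01), np.float64(210.97), np.float64(211.05), np.float64(211.26), np.float64(204.91)] [np.float64(211.46), np.float64(211.83), np.float64(211.96), np.float64(211.96), np.float64(211.92), np.float64(211.91), np.float64(203.77)]
-1.0 16.22
-0.5 12.36
0.0 8.97
0.5 5.76
1.0 5.06
1.5 8.21
2.0 11.87
2.5 14.71
3.0 17.98
3.5 21.02
4.0 24.52
4.5 28.64
5.0 33.42
5.5 39.59
0.112 [[271.69520347 206.21427813]]
0.109 [[271.72482249 207.13191578]]
0.106 [[271.75442956 208.04780345]]
0.104 [[271.77416088 208.65742422]]
```

The side view puts the cap about 3 mm down, which agrees with the 6–7 N reading. I'll push 3.8 mm more.

jog_arm:
  targets: "0 0 2 0 40; 0 0 3.5 0 40; 0 0 3.8 0 40; 0 0 3.8 0 40; 0 0 3.8 0 40"

```text
t: 7.8
eef_pos: [0.5009, 0.1929, 0.0716]
tcp_rot: [[0.904, 0.427, 0.005], [0.427, -0.904, -0.0], [0.004, 0.002, -1.0]]
wrist_force: [0.8, -3.8, 10.2]
gripper_width: 0.0486
```

```bash
python3 - <<'E'
from h import *
a=cv2.imread('pics/s5.png').astype(np.float32)
s=snap('side');b=cv2.cvtColor(s['img'],cv2.COLOR_RGB2BGR).astype(np.float32)
for sh in np.arange(0,4,.25):
    M=np.float32([[1,0,0],[0,1,sh]]);w=cv2.warpAffine(a,M,(640,480))
    print(sh,round(sh/.305,1),round(float(np.abs(w[208:224,264:272]-b[208:224,264:272]).mean()),2))
E
python3 go.py 0.4985,0.1912,0.075
```

```text
0.0 0.0 16.12
0.25 0.8 14.21
0.5 1.6 12.36
0.75 2.5 10.61
1.0 3.3 9.09
1.25 4.1 7.41
1.5 4.9 5.88
1.75 5.7 4.67
2.0 6.6 4.48
2.25 7.4 5.84
2.5 8.2 7.43
2.75 9.0 9.16
3.0 9.8 10.95
3.25 10.7 12.44
3.5 11.5 14.13
3.75 12.3 15.88
0.4985,0.1912,0.075 tool mm [-2.9  0.5 -3.4]
t 7.85 p [0.5009 0.1929 0.0716] F [ 0.27 -3.51  8.05] w 0.0486 yaw x 25.3 tilt 0.26 q [-21.1  37.6  -3.5 109.9   4.3  32.4 -92.3]
```

The cap is about 6.3 mm down at 9 N, as it should be for turning. Now I'll twist 58° anticlockwise.

jog_arm:
  targets: "0 -0.2 0 -7.5 40; 0 -0.4 0 -15 40; -0.1 -0.6 0 -22.5 40; -0.2 -0.8 0 -30 40; -0.3 -0.9 0 -37.5 40; -0.4 -1 0 -45 40; -0.6 -1.1 0 -52.5 40; -0.7 -1.2 0 -58 40"

```text
t: 8.65
eef_pos: [0.4989, 0.1944, 0.0714]
tcp_rot: [[0.112, 0.994, 0.003], [0.994, -0.112, -0.0], [0.0, 0.003, -1.0]]
wrist_force: [-0.5, -2.6, 9.8]
gripper_width: 0.0485
```

jog_arm:
  targets: "0 0 0 0 40; 0 0 0 0 40; 0 0 0 0 40"

```text
t: 8.95
eef_pos: [0.4989, 0.1944, 0.0714]
tcp_rot: [[0.116, 0.993, 0.003], [0.993, -0.116, -0.0], [0.0, 0.003, -1.0]]
wrist_force: [-0.6, -2.9, 9.3]
gripper_width: 0.0486
```

```bash
python3 - <<'E'
from wsnap import *
s=wsnap('w8');save(s['img'],'w8.png')
E
python3 go.py 0.4985,0.1912,0.075
```

```text
0.4985,0.1912,0.075 tool mm [-3.2 -0.  -3.6]
t 9.0 p [0.4989 0.1944 0.0714] F [-0.41 -2.49  8.59] w 0.0489 yaw x 83.34 tilt 0.18 q [-10.8  38.9 -19.9 109.7  22.   34.9 -51.5]
```

View pics/w8.png

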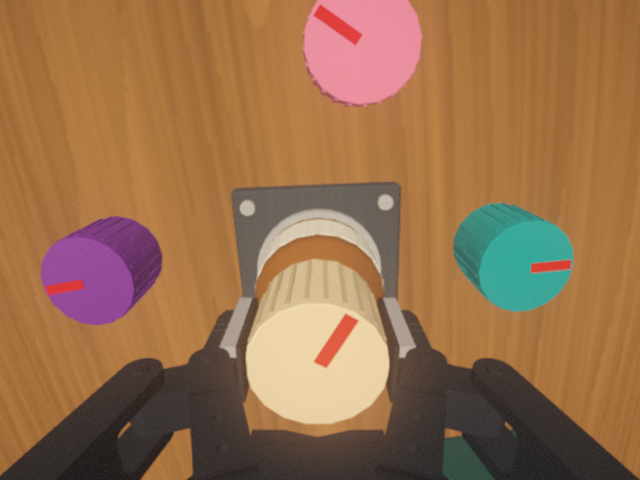

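The wrist view shows the cap turned with the gripper: the bar is still at (337,340) in the tool view while the plate has rotated 58°. Next I'll lift gently.

jog_arm:
  targets: "0 0 -4 0 40; 0 0 -8 0 40; 0 0 -11 0 40; 0 0 -15 0 40; 0 0 -15 0 40"

```text
t: 9.5
eef_pos: [0.4983, 0.1942, 0.0848]
tcp_rot: [[0.116, 0.993, 0.001], [0.993, -0.116, -0.0], [-0.0, 0.001, -1.0]]
wrist_force: [2.8, -1.8, 1.2]
gripper_width: 0.0484
```

```bash
python3 go.py 0.4985,0.1912,0.075
python3 - <<'E'
from h import *
s=snap('side');save(cv2.resize(s['img'][180:260,220:327],(800,600),interpolation=cv2.INTER_CUBIC),'s9.png')
E
```

```text
0.4985,0.1912,0.075 tool mm [-3.   0.5  9.8]
t 9.5 p [0.4983 0.1942 0.0848] F [ 2.79 -1.83  1.2 ] w 0.0484 yaw x 83.34 tilt 0.06 q [-10.2  37.7 -20.7 109.2  21.2  36.8 -50.8]
```

View pics/s9.png

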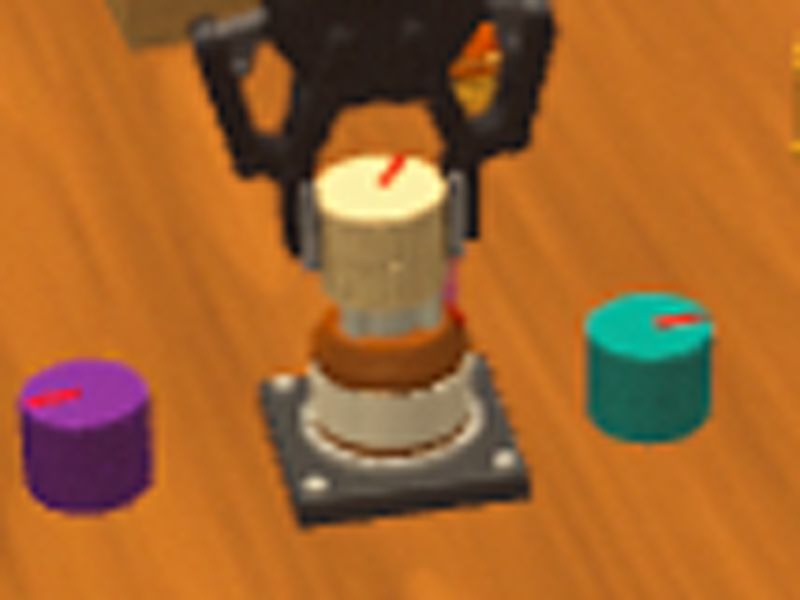

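The cap has risen above the neck and is free, with no pull-back force. I'll lift the rest.

jog_arm:
  targets: "0 0 -10 0 40; 0 0 -20 0 40; 0 0 -30 0 40; 0 0 -40 0 40; 0 0 -48 0 40; 0 0 -52 0 40; 0 0 -52 0 40; 0 0 -52 0 40"

```text
t: 10.35
eef_pos: [0.4975, 0.1945, 0.1363]
tcp_rot: [[0.116, 0.993, -0.001], [0.993, -0.116, -0.0], [-0.0, -0.0, -1.0]]
wrist_force: [-0.1, 0.3, -0.7]
gripper_width: 0.0481
```

jog_arm:
  targets: "0 0 0 0 40; 0 0 0 0 40; 0 0 0 0 40; 0 0 0 0 40; 0 0 0 0 40"

```text
t: 10.85
eef_pos: [0.4976, 0.1947, 0.1364]
tcp_rot: [[0.115, 0.993, -0.0], [0.993, -0.115, 0.0], [0.0, -0.0, -1.0]]
wrist_force: [0.0, -0.0, -0.2]
gripper_width: 0.0486
```

```bash
python3 go.py 0.4985,0.1912,0.075
python3 - <<'E'
from h import *
s=snap('side');save(s['img'],'s10.png')
save(snap('top')['img'],'t10.png')
E
```

```text
0.4985,0.1912,0.075 tool mm [-3.3  1.3 61.4]
t 10.85 p [0.4976 0.1947 0.1364] F [ 0.04 -0.05 -0.17] w 0.0486 yaw x 83.38 tilt 0.01 q [ -8.4  33.5 -23.2 106.7  18.4  43.5 -48.3]
```

View pics/s10.png

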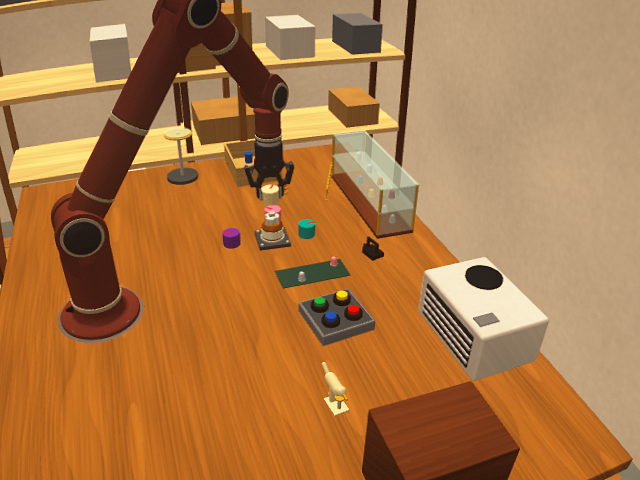

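View pics/t10.png

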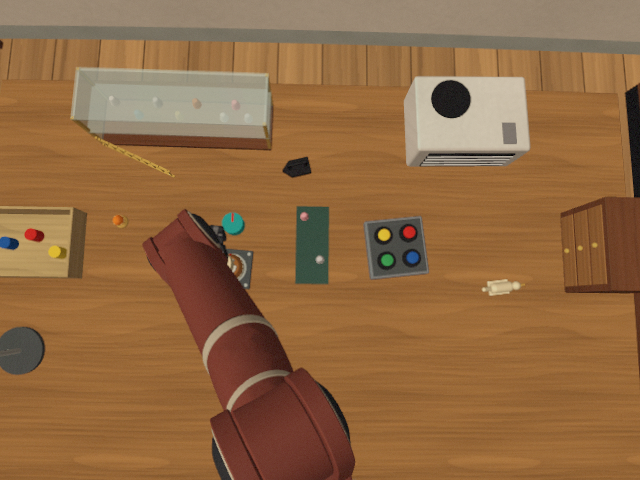

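The side view shows the cap held upright at (270,193) above the open jar at (271,225), with all keys up and the collector's pieces where they were. Handing in.

```bash
python3 -c "
from h import *
print(r.finish_job());print(observe()['t'],observe()['eef_pos'])"
```

```text
the job is handed in; nothing more can be done
None
the job is handed in; nothing more can be done
```

I pressed green, then yellow, then blue with the shut fingers. I then pushed the cream cap down about 6.3 mm, turned it 58° anticlockwise while it was down, and lifted it off. The job was handed in at about 10.9 s, still holding the cap; no verdict is reported.

- **Keys:** the side pictures showed each key fully down in turn (green about 30 N, yellow about 10 N before a firmer 2 mm, blue about 25–50 N). Green was confirmed back up before the later presses. Red was never touched, and all four keys were up in the last pictures.
- **Cap:** the final pictures show it upright above the open jar, about 59 mm above its locked height. The grip opening was 48.6 mm, the tool tilt 0.01° and the outside force near zero.
- **Collector's pieces:** all stand where they did, as far as the top and side pictures show.
- **Disagreements:** the top and wrist cameras differed by about 3.5 mm on the cap's x position. One size estimate in the wrist view put the cap 6 mm down when the side view and force said about 3 mm. I used the side view and force. The keys also bottomed out about 7 mm higher than I had estimated from their measured tops.

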